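# Seal a vacuum storage box with the hand pump

## Robot

A 6-joint arm with a two-finger parallel gripper is mounted at the origin on a cart in front of the work surface, level with it; the furniture and walls round the work are solid. World frame = base frame: x ahead of the robot, y to its left, z up, the work surface at z = 0. Lengths are in mm, angles in rad, forces in N, time in s.
With the tool pointing down it reaches from about 275 to 750 mm from the base axis. Payload 10.2 kg.
Tool frame: the origin (TCP) lies at the centre of the arm's flange, where the gripper is bolted on; the fingertips stand 173 mm ahead of it and the grasp point (between the pads) lies 155 mm ahead of it; z points along the fingers, y is the line along which they close (so a half turn about z gives the same grasp; the last joint's range is limited). The gripper opens to 85 mm and grips with 20 to 120 N. Pads are 22 mm wide; open, the fingers measure 114 mm over their backs; the gripper's body (76 mm by 85 mm) begins 54 mm behind the grasp point. The pads swing forward as they close: fully open they stand 13 mm farther back than shut.
Start: joints at [-1.408, 0.313, 1.498, -0, 1.331, -0.223], TCP at [197.546, -486.424, 404.694] pointing down, gripper open.
Joint ranges: [-2.94, 2.94], [-0.97, 2.17], [0.19, 2.56], [-1.23, 4.37], [0.02, 3.11], [-2.88, 2.88]. Speed limits (rad/s): [2.39, 2.39, 3.01, 3.14, 3.14, 3.14].

## Interface

Orientations are given as a unit quaternion [w, x, y, z].
In Python, from rig import status, capture, camera_info, ticket gives the robot as it stands.
- The arm moves only by the shell command python3 -m crank 'ROWS' [FORCE]. ROWS is JSON, a list of rows, each a list of 7 numbers: the shift along the tool's x, y, z as a fraction of full scale, then the turn, a rotation vector about the tool's x, y, z as a fraction of full scale, then the closure, from 0 (fully open) to 1 (shut). A call has 1 to 12 rows; each row is the pose to reach, as a shift and turn from the pose commanded when the call began, along the tool's axes at that moment; what a row does not reach only later rows make up. Full scale, the value 1, is 0.1 m for a shift and 45 degrees for a turn. A row lasts 1/10 s, in which the tool goes at most 50 mm and 8.59 degrees, less where a joint would pass 70% of its speed; a pose out of reach is approached as far as the arm can. A call with a number of a shift or a turn outside -1 to 1 is refused whole. A call with a gripper value outside its range is refused whole. The fingers move at their own pace and stop on an object; FORCE is the grip in N (left out, the last holds). Time passes only in rows, so rows that repeat a pose let the fingers close. It gives the time, the measured TCP pose, the force, the opening and the grip force at its end, in the units of the state.
- status.sense(): the state, without advancing time (a new reading comes with each control period).
- capture(name): name is "side" or "top" or "wrist"; returns (picture, depth): 400x640x3 uint8, red, green, blue; 400x640 float32, mm along the optical axis (not along the pixel's ray), 0 where there is no reading.
- camera_info(name): a dict with "K" (3x3 intrinsics, pixels), "D" ([k1, k2, p1, p2, k3] as OpenCV has them; the pictures are not rectified), "camera_from_world" (4x4, takes a point from world to camera coordinates). Camera axes: x right, y up, looking along -z (the intrinsics and any distortion apply to the point x, -y, -z); pixel columns grow to the right and rows downward; lengths in mm; the calibration is good to about 2 mm. A picture is of the moment at which its call begins: read the wrist's pose just before it. camera_info takes no time and is no camera call; for the wrist camera it gives the pose at the moment of the call.
- ticket.finish_job(): hands the job in; it is judged then, once.
The state is a dict: "time_s": time; "joints": joint angles; "dq": joint speeds; "tau": joint torques, N m; "eef_pos": TCP position; "ee_rot": TCP orientation; "force": force on the tool from outside, world axes, zero at the start; "wrist_torque": the same for the moment, N m; "grip_width": opening from 0.0 (shut) to 1.0 (fully open); "grip_force": force on a finger pad.
Only numpy, scipy, OpenCV 4.12 (cv2) and the standard library are available. Lean on these libraries where they do the work, as an engineer would, in place of code of your own. Each camera call takes 0.05 s, during which the arm holds its last target. There are 200 camera calls.

## Task

Get the box of lemons ready to be pumped out: first slide the vent on its lid fully home over the vent hole, up to the end stop, then lift the hand pump out of its stand and hold it upright with its suction cup centred over the round valve, rim flat on the lid, pressed down only lightly so that the spring-loaded cup is pushed in about half way and not bottomed. Finish still holding the pump there with that light push, and do not let go; leave the box where it stands and do not disturb the other things on the worktop.

Things in the scene. Friction and masses are not known exactly. Their poses are not given: they have to be found in the camera images.
- box: vacuum storage box, loose, about 1.1 kg: clear rectangular dish with two lemons in it and a white lid clipped on, 132 (x) by 192 (y) by 80 mm high. Origin: centre of its underside; z up. Flat lid top 80 mm above the origin; on the lid's long centre line lie the valve (45 mm to -y) and the vent slide with its vent hole (to +y)
- valve (a point): centre of the round valve on the box's lid, at the height of the flat lid top; axes as the box. The valve is a dark domed rubber button, 18 mm in diameter, 5 mm high, in the middle of a flat round seat about 40 mm across outlined by a thin grey ring flush with the lid
- vent_slide (a joint): position of the vent slide on the lid, m: it runs along the box's +y from 0 (vent hole open) to its end stop at 0.024 (plate fully over the vent hole, closed). It stays where it is left; moving it takes about 1.5 N
- vent_grip (a point): centre of the vent slide's upright grip, moving with it; axes as the box. Grey bar 12 mm wide (x), 22 mm long (y), 18 mm high (2.5 to 20.5 mm above the lid top; this point is 11.6 mm above the lid top), on a plate 23 by 24 mm, 3 mm thick, between two guide rails 4 mm high (free lid beside them)
- vent_hole (a point): centre of the small dark vent hole, 9 mm in diameter, at the lid top, 66 mm to the box's +y from its centre; the slide's grip is above it when the vent is closed
- pump: hand vacuum pump, loose, about 0.29 kg, upright in its stand, suction cup down, 140 mm tall. Origin: centre of the cup's mouth when the cup is fully out; z up to its top end. 68 to 140 mm above the origin: white rounded rectangular handle, 42 mm (x) by 36 mm (y, ribbed flat sides); 40 to 68 mm: round collar, 51 mm wide; 20 to 40 mm: nose, 34 mm wide; below it the cup. Button on -x: not used
- pump_grip (a point): point on the pump's axis in the middle of the handle, 110 mm above the pump's origin, 30 mm below its top; axes as the pump, so the 36 mm wide flat sides face its +y and -y
- pump_cup (a joint): how far the pump's spring-loaded suction cup is pushed in towards the pump, m: 0 fully out, 0.012 bottomed. The spring gives about 1 N at first and 0.45 N more per mm (3.7 N at half travel, 6.4 N bottomed)
- cup_mouth (a point): centre of the suction cup's mouth (moves with the cup); axes as the pump. Dark rubber cup, mouth 34 mm outside and 26 mm inside diameter, 6 mm deep, so it goes over the valve button with 4 mm to spare all round and its rim rests on the flat seat
- stand: the pump's charging stand, fixed, grey: round foot 92 mm wide and a round upright socket 60 mm wide, 48 mm high, with a 39 to 42 mm wide hole. The pump's nose and cup hang in the hole, its collar rests on the socket's top: lift it 45 mm or more to free it. Origin: centre of its underside
- spice_jar: small spice jar with dark cap, 40 mm across, 105 mm tall; stays alone. Origin: centre of its underside
- lemon: lemon lying on the worktop, 71 by 53 by 51 mm; stays alone. Origin: centre of its underside
- mill: brown wooden pepper mill, 58 mm across, 170 mm tall; stays alone. Origin: centre of its underside
- bottle: round syrup bottle with a brown cap, 58 mm across, 127 mm tall; stays alone. Origin: centre of its underside
Things that resemble listed ones, but are neither listed nor needed, are in the scene too. Leave any purple look-alike of the pump alone.

How it is judged:
By the outcome, as a careful person would: the job done as asked, in the order asked, and still so for the second after the job is handed in, while the arm keeps its last pose, push and grip.
It also fails if it takes over 58 s, if anything falls off the work surface, if the arm or the gripper's body presses on something with over 40 N, if the wrist force passes 120 N, or if a joint passes its speed limit or range.

## Working session

There is one attempt and no reset: what is moved stays moved. The work goes in short steps, Python scripts to look and compute and a shell command to move; the robot and the scene stay as the last step left them, time stands still between calls to the robot, and variables do not carry over. Pictures are saved under pics/ and viewed, at most 11 in all, crops included, and the job is handed in when it is done.

```bash
mkdir -p pics; ls; cat > h.py <<'E'
import numpy as np, cv2
from rig import status, capture, camera_info, ticket
def grab(n,f):
    ci=camera_info(n); im,d=capture(n); cv2.imwrite(f'pics/{f}.png',im[:,:,::-1]); np.savez(f'pics/{f}.npz',im=im,d=d,K=ci['K'],D=ci['D'],T=ci['camera_from_world']); return im,d
def load(f): return np.load(f'pics/{f}.npz')
def rays(f,uv):
    z=load(f); p=cv2.undistortPoints(np.array(uv,float).reshape(-1,1,2),np.array(z['K'],float),np.array(z['D'],float))[:,0]
    d=np.c_[p[:,0],-p[:,1],-np.ones(len(p))]; T=z['T']; R=T[:3,:3]
    return -R.T@T[:3,3], d@R
def plane(f,uv,h):
    o,d=rays(f,uv); return o+d*((h-o[2])/d[:,2])[:,None]
def depthpt(f,uv):
    z=load(f); o,d=rays(f,uv); uv=np.array(uv,int).reshape(-1,2); return o+d*z['d'][uv[:,1],uv[:,0]][:,None]
E
python3 -c "
from h import *
grab('top','top1');grab('side','side1')
for f in('top1','side1'):
  z=load(f);print(z['K'],z['D'],rays(f,[[320,200]]))
print(status.sense())"
```

```text
pics
[[434.83112284   0.         327.53362066]
 [  0.         434.83112284 193.25450451]
 [  0.           0.           1.        ]] [-0.0424553  0.         0.         0.         0.       ] (array([  24.00794951,  -86.74044794, 1584.18425362]), array([[ 0.29675805,  0.05288461, -0.95377079]]))
[[439.21915684   0.         316.53701825]
 [  0.         439.21915684 204.12929109]
 [  0.           0.           1.        ]] [-0.07846275  0.          0.          0.          0.        ] (array([ 219.0410367 , 1323.37636475,  738.50838638]), array([[ 0.19678706, -0.88952349, -0.41252074]]))
{'time_s': 0.1, 'joints': array([-1.40839935e+00,  3.13387596e-01,  1.49833717e+00,  5.16265576e-06,
        1.33102172e+00, -2.23405403e-01]), 'dq': array([ 1.42906038e-05, -1.91988061e-03, -8.06817384e-04,  3.56829837e-04,
        1.47213958e-03, -1.47459251e-04]), 'tau': array([ 1.96703448e-03, -4.12899542e+01, -2.60141498e+01, -2.51945930e-04,
        3.02520195e-03, -1.85935806e-05]), 'eef_pos': array([ 197.5402178 , -486.38475653,  404.20450866]), 'ee_rot': array([-5.76569573e-04,  9.81452142e-01,  1.91706441e-01,  2.01015517e-05]), 'force': array([0.55633612, 0.36777329, 0.20020164]), 'wrist_torque': array([ 0.00138498, -0.00095343,  0.06019285]), 'grip_force': 0.0, 'grip_width': 0.9978645721353492}
```

View pics/top1.png

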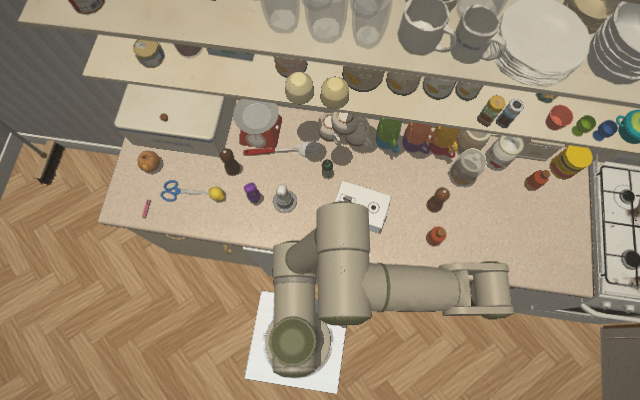

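View pics/side1.png

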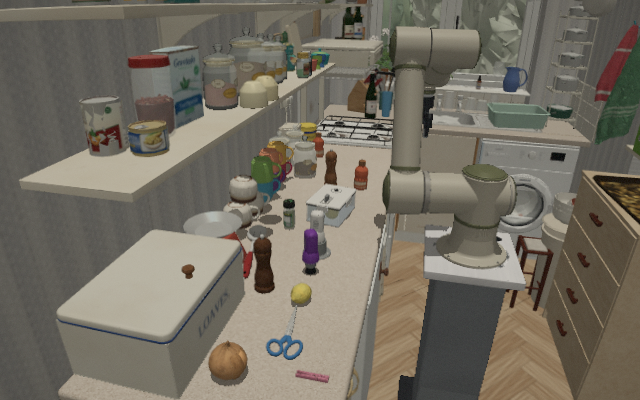

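The top view shows the box at about (361,206) with its valve at (374,208), the vent slide at (347,198), and the pump in its stand at (284,197). The purple decoy is at (252,193). The side view confirms this, with the pump at (317,232) and the box at (331,205). Next I'll get rough positions, then use the wrist camera.

```bash
python3 -c "
from h import *
np.set_printoptions(precision=1,suppress=True)
uv=[[374,208],[347,198],[284,188],[285,205],[252,188],[327,168],[300,115],[390,190],[384,230],[342,182]]
print(depthpt('top1',uv)); print(plane('top1',uv,80))
ci=camera_info('wrist');print(ci['K'],ci['D']);T=ci['camera_from_world'];print(T[:3,:3],-T[:3,:3].T@T[:3,3])
im=load('top1')['im'][150:250,200:420,::-1];cv2.imwrite('pics/c1.png',cv2.resize(im,None,fx=3.6,fy=3.6,interpolation=cv2.INTER_CUBIC))
"
```

```text
[[ 490.1 -200.3   86.2]
 [ 506.1  -98.9  106.3]
 [ 495.2  124.1  147.3]
 [ 463.6  123.2   46. ]
 [ 479.3  235.6  143.1]
 [ 610.9  -10.7  101.1]
 [ 863.4  138.6    1.6]
 [ 599.  -259.6   -1.5]
 [ 437.3 -253.9    0.6]
 [ 574.9  -72.4   75.1]]
[[ 492.1 -200.7   80. ]
 [ 514.7  -99.1   80. ]
 [ 517.2  134.    80. ]
 [ 453.9  118.6   80. ]
 [ 499.2  249.7   80. ]
 [ 619.3   -9.6   80. ]
 [ 821.8  127.4   80. ]
 [ 569.4 -250.7   80. ]
 [ 416.5 -245.5   80. ]
 [ 573.1  -72.5   80. ]]
[[327.2   0.  327. ]
 [  0.  327.2 198.4]
 [  0.    0.    1. ]] [-0.1  0.   0.   0.   0. ]
[[ 0.4 -0.9 -0. ]
 [ 0.9  0.4 -0.3]
 [ 0.2  0.1  1. ]] [ 259.9 -462.   373.9]
```

View pics/c1.png

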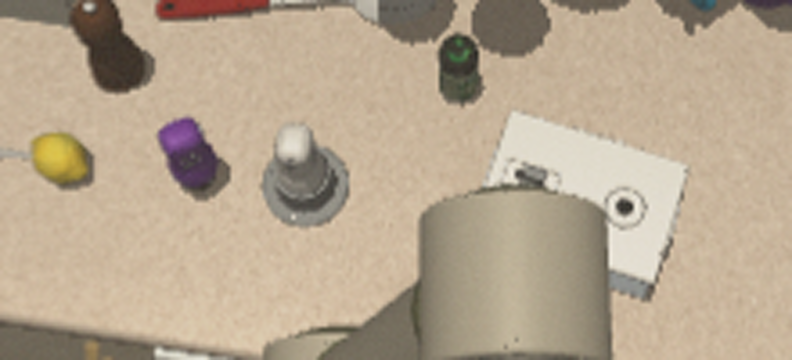

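The vent grip is near (510,-100) and the valve near (491,-200), so box yaw is about -0.2. The pump is near (478,121). I'll move over the box for a wrist view.

```bash
python3 -m crank '[[0.5,-0.25,0,0,0,0,0],[1,-0.49,0,0,0,0,0],[1,-0.49,0,0,0,0,0]]' 20 >/dev/null
python3 -m crank '[[0.5,-0.25,0,0,0,0,0],[1,-0.49,0,0,0,0,0],[1,-0.49,0,0,0,0,0]]'>/dev/null
python3 -m crank '[[0.5,-0.25,0,0,0,0,0],[1,-0.49,0,0,0,0,0],[1,-0.49,0,0,0,0,0]]' >/dev/null
python3 -m crank '[[0.5,-0.25,0,0,0,-0.19,0],[1,-0.49,0,0,0,-0.38,0],[1,-0.49,0,0,0,-0.57,0],[1,-0.49,0,0,0,-0.76,0],[1,-0.49,0,0,0,-0.95,0],[1,-0.49,0,0,0,-1,0],[1,-0.49,0,0,0,-1,0]]'
python3 -c "
from h import *
grab('wrist','w1')"
```

```text
time_s: 1.7
eef_pos: [494.3, -155.3, 404.4]
ee_rot: [-0.0, 0.834, 0.552, -0.0]
force: [-0.3, 0.4, 1.0]
grip_width: 1.0
grip_force: 0.0
```

View pics/w1.png

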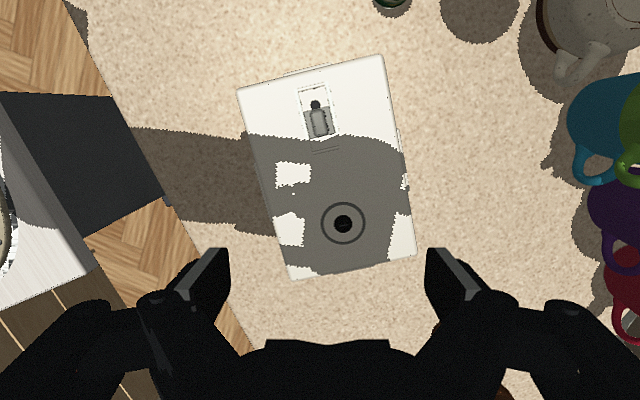

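The wrist view shows the lid with corners near (237,88), (382,55), (416,254) and (289,280). The valve is at (343,224), the grip at (320,121) and the open vent hole at (316,104). I'll measure these.

```bash
cat > m1.py <<'E'
from h import *
import sys
np.set_printoptions(precision=1,suppress=True)
f=sys.argv[1]; z=load(f); im=z['im']; g=cv2.cvtColor(im,cv2.COLOR_RGB2GRAY)
def blob(x0,y0,x1,y1,t):
    m=(g[y0:y1,x0:x1]<t).astype(np.uint8); n,l,s,c=cv2.connectedComponentsWithStats(m); k=1+np.argmax(s[1:,4]); return c[k]+[x0,y0],s[k,4]
v,a=blob(325,208,362,242,30); print('valve',v,a,plane(f,[v],83),plane(f,[v],80),depthpt(f,[v]))
o,a=blob(306,95,326,108,50); print('hole',o,a,plane(f,[o],80))
cs=np.array([[237,88],[382,55],[416,254],[289,280]],float)
P=plane(f,cs,80);print('corners',P,'centre',P.mean(0),depthpt(f,[[300,260],[400,240],[260,100],[370,80]]))
E
python3 m1.py w1; python3 -c "
import cv2
im=cv2.imread('pics/w1.png')[70:260,225:425];cv2.imwrite('pics/w1c.png',cv2.resize(im,None,fx=3,fy=3,interpolation=cv2.INTER_CUBIC))"
```

```text
valve [342.8 223.4] 233 [[ 495.1 -195.8   83. ]] [[ 494.8 -196.8   80. ]] [[ 495.5 -194.3   87.4]]
hole [316.2 102.7] 13 [[515.4 -85.5  80. ]]
corners [[ 457.6  -47.4   80. ]
 [ 581.9  -71.3   80. ]
 [ 549.  -254.4   80. ]
 [ 422.5 -231.4   80. ]] centre [ 502.8 -151.1   80. ] [[ 441.6 -215.8   79.6]
 [ 539.3 -233.8   80.8]
 [ 471.5  -64.3   79.4]
 [ 565.1  -86.2   80.9]]
```

View pics/w1c.png

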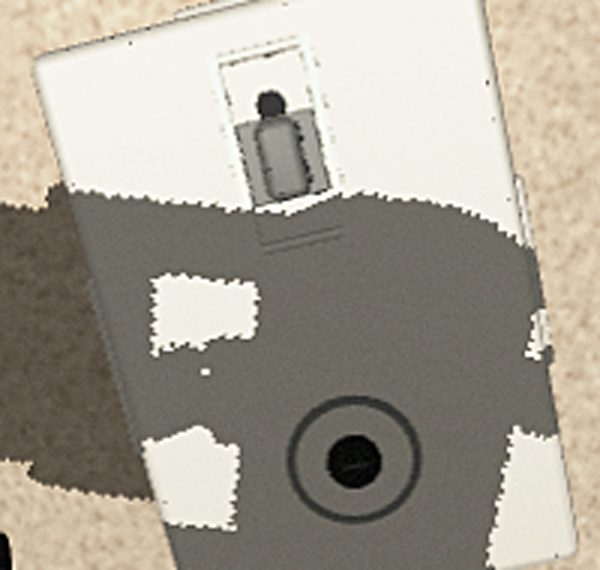

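```bash
python3 -m crank '[[0.24,-0.01,0.4,0,0,-0.14,0.65],[0.482,-0.024,0.8,0,0,-0.278,0.65],[0.482,-0.024,1,0,0,-0.278,0.65],[0.482,-0.024,1,0,0,-0.278,0.65],[0.482,-0.024,1,0,0,-0.278,0.65],[0.482,-0.024,1,0,0,-0.278,0.65],[0.482,-0.024,1,0,0,-0.278,0.65],[0.482,-0.024,1,0,0,-0.278,0.65],[0.482,-0.024,1,0,0,-0.278,0.65],[0.482,-0.024,1,0,0,-0.278,0.65]]'
python3 -m crank '[[0,0,0.14,0,0,0,0.65],[0,0,0.14,0,0,0,0.65],[0,0,0.14,0,0,0,0.65]]'
python3 -c "
from h import *
print(plane('w1',[[318.7,120],[319.3,123.3]],100.5))
grab('wrist','w2')"
```

```text
time_s: 2.75
eef_pos: [510.9, -109.0, 304.9]
ee_rot: [0.0, 0.768, 0.64, 0.0]
force: [-0.1, 0.3, 0.8]
grip_width: 0.35
grip_force: 0.0
time_s: 3.05
eef_pos: [511.0, -109.0, 290.9]
ee_rot: [-0.0, 0.768, 0.64, -0.0]
force: [0.7, 0.1, -0.4]
grip_width: 0.349
grip_force: 0.0
[[ 512.32763115  -99.56128371  100.5       ]
 [ 511.73614936 -102.17719643  100.5       ]]
```

View pics/w2.png

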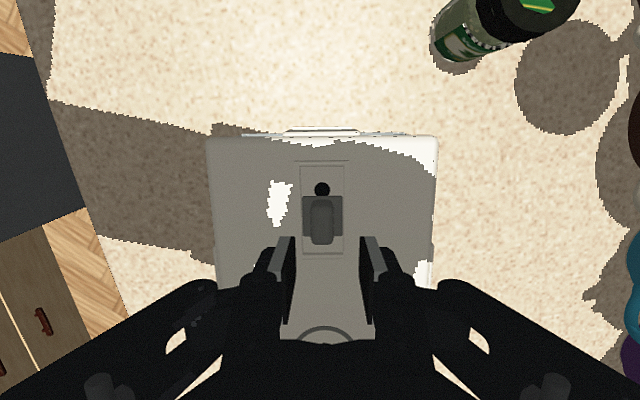

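The wrist view is aligned with the lid: the hole is at (322,189), the grip spans about (310–334, 197–245), and the fingertips are at (285,240) and (368,240).

```bash
python3 -c "
from h import *
np.set_printoptions(precision=1,suppress=True)
f='w2';z=load(f)
d=z['d']
for u in (322,): 
  for v in range(184,262,4): print(v,depthpt(f,[[u,v]])[0])
print('row')
for u in range(270,384,4): print(u,depthpt(f,[[u,240]])[0], depthpt(f,[[u,215]])[0])
a=np.deg2rad(79.5);by=np.array([np.cos(a),np.sin(a)])
P=plane(f,[[322,189]],80)[0];print('hole',P)
"
```

```text
184 [514.5 -83.4  81.6]
188 [514.1 -85.8  81.4]
192 [513.7 -88.   81.7]
196 [513.2 -90.2  81.9]
200 [513.3 -90.6  89.1]
204 [513.3 -91.   95.6]
208 [513.2 -91.7 100.3]
212 [512.9 -93.5 101.6]
216 [512.5 -95.7 101. ]
220 [512.1 -97.9 101. ]
224 [ 511.6 -100.2  100.5]
228 [ 511.3 -101.9  101.9]
232 [ 510.9 -104.2  101.5]
236 [ 510.5 -106.2  101.9]
240 [ 510.1 -108.6  101.3]
244 [ 509.5 -111.4   99.9]
248 [ 507.3 -122.    80.5]
252 [ 506.8 -124.5   80.4]
256 [ 506.8 -124.9   85.2]
260 [ 505.8 -129.8   80.2]
row
270 [ 477.8 -111.6   80. ] [481.8 -95.9  81.7]
274 [ 480.2 -112.    80.1] [483.8 -96.7  80.7]
278 [ 482.4 -112.6   79.8] [486.3 -96.7  82. ]
282 [495.  -95.3 126.5] [488.3 -97.5  80.6]
286 [496.8 -95.5 126.9] [490.5 -98.   80.2]
290 [498.6 -95.7 127.1] [492.9 -98.3  80.9]
294 [499.8 -97.1 124.3] [495.3 -98.5  81.3]
298 [ 495.  -112.8   84.7] [498.  -98.1  84.2]
302 [ 497.2 -113.2   84.6] [500.2 -98.5  84.1]
306 [ 498.9 -115.3   80.4] [502.3 -99.2  83.3]
310 [ 501.2 -115.7   80.5] [506.3 -94.6  99.3]
314 [ 505.8 -108.3  100.2] [508.6 -94.3 101.5]
318 [ 508.  -108.2  101.3] [510.5 -95.1 100.3]
322 [ 510.1 -108.6  101.3] [512.7 -94.8 102.4]
326 [ 512.1 -109.1  100.9] [514.5 -95.8 100.2]
330 [ 514.1 -109.5  100.8] [516.5 -96.3  99.9]
334 [ 515.2 -118.1   80.7] [ 518.  -101.7   84.3]
338 [ 517.5 -118.5   80.8] [ 520.2 -102.1   84.3]
342 [ 519.8 -119.1   80.4] [ 522.4 -103.9   80.2]
346 [ 522.2 -117.8   84.6] [ 524.7 -103.1   84. ]
350 [ 524.5 -119.9   80.7] [ 527.  -104.8   80. ]
354 [ 526.8 -120.6   80. ] [ 529.2 -104.8   81.1]
358 [ 529.1 -120.9   80.2] [ 531.5 -105.2   81.3]
362 [ 529.6 -101.6  126.6] [ 533.8 -105.6   81.4]
366 [ 531.4 -102.   126.5] [ 536.1 -106.3   80.5]
370 [ 533.  -101.6  128.1] [ 538.4 -106.7   80.5]
374 [ 534.7 -101.7  128.6] [ 540.6 -107.    80.8]
378 [ 540.8 -123.    80.5] [ 543.  -107.7   80.2]
382 [ 543.  -122.9   81.5] [ 545.2 -108.    80.5]
hole [513.9 -86.6  80. ]
```

```bash
python3 -m crank '[[0.078,-0.023,0,0,0,0,0.65],[0.078,-0.023,0.15,0,0,0,0.65],[0.078,-0.023,0.31,0,0,0,0.65],[0.078,-0.023,0.31,0,0,0,0.65]]' 20
python3 -m crank '[[0,0,0,0,0,0,1],[0,0,0,0,0,0,1],[0,0,0,0,0,0,1],[0,0,0,0,0,0,1],[0,0,0,0,0,0,1]]' 20
```

```text
time_s: 3.5
eef_pos: [509.7, -100.2, 258.5]
ee_rot: [-0.001, 0.768, 0.64, -0.001]
force: [0.0, 0.8, 1.3]
grip_width: 0.347
grip_force: 0.0
time_s: 4.0
eef_pos: [510.1, -100.9, 260.5]
ee_rot: [0.0, 0.768, 0.64, 0.0]
force: [-3.2, 2.3, 6.0]
grip_width: 0.131
grip_force: 25.2
```

```bash
python3 -m crank '[[0,0,0,0,0,0,1],[0.02,0,0,0,0,0,1],[0.04,0,0,0,0,0,1],[0.04,0,0,0,0,0,1]]'
python3 -m crank '[[0.02,0,0,0,0,0,1],[0.04,0,0,0,0,0,1],[0.06,0,0,0,0,0,1],[0.06,0,0,0,0,0,1],[0.06,0,0,0,0,0,1]]'
for i in 1 2; do python3 -m crank '[[0.01,0,0,0,0,0,1],[0.02,0,0,0,0,0,1],[0.02,0,0,0,0,0,1],[0.02,0,0,0,0,0,1]]'; done
python3 -c "
from h import *
grab('wrist','w3')"
```

```text
time_s: 4.4
eef_pos: [510.8, -97.0, 260.5]
ee_rot: [0.0, 0.768, 0.64, -0.0]
force: [-4.2, 1.1, 6.3]
grip_width: 0.133
grip_force: 25.2
time_s: 4.9
eef_pos: [511.9, -91.0, 260.5]
ee_rot: [0.0, 0.768, 0.64, 0.0]
force: [-3.4, 1.5, 6.6]
grip_width: 0.133
grip_force: 25.2
time_s: 5.3
eef_pos: [512.2, -89.2, 260.5]
ee_rot: [0.0, 0.768, 0.64, -0.0]
force: [-4.0, 1.1, 7.1]
grip_width: 0.13
grip_force: 25.2
time_s: 5.7
eef_pos: [512.6, -87.2, 260.5]
ee_rot: [0.0, 0.768, 0.64, -0.0]
force: [-4.3, 0.5, 6.5]
grip_width: 0.134
grip_force: 25.2
```

View pics/w3.png

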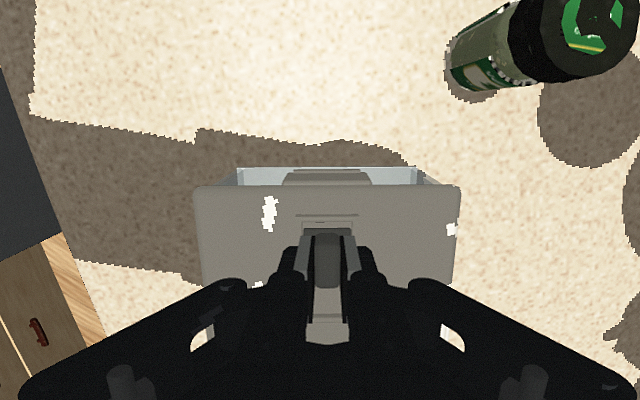

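The plate now covers the hole, with its front edge at v≈229, just below the stop line at v≈222. I'll creep further, watching the force.

```bash
for i in 1 2 3; do python3 -m crank '[[0.01,0,0,0,0,0,1],[0.01,0,0,0,0,0,1],[0.01,0,0,0,0,0,1]]' | egrep 'pos|force'; done
python3 -c "
from h import *
grab('wrist','w4')
print(plane('w2',[[207,140],[437,137]],80),plane('w3',[[193,188],[460,186]],80))"
```

```text
eef_pos: [512.8, -86.3, 260.5]
force: [-3.7, 0.1, 7.6]
grip_force: 25.2
eef_pos: [512.9, -85.5, 260.5]
force: [-4.2, -1.4, 5.5]
grip_force: 25.2
eef_pos: [513.1, -85.0, 260.5]
force: [-4.3, -5.2, 5.5]
grip_force: 25.0
[[456.80342817 -47.9966512   80.        ]
 [581.23841447 -69.19597916  80.        ]] [[457.1851304  -46.40318837  80.        ]
 [582.06873166 -68.33239169  80.        ]]
```

```bash
python3 -c "
import cv2,numpy as np
o=[]
for f in('w3','w4'):
  im=cv2.imread(f'pics/{f}.png')[160:260,270:380];o.append(cv2.resize(np.clip(im*1.6,0,255).astype(np.uint8),None,fx=3.6,fy=3.6,interpolation=cv2.INTER_CUBIC))
cv2.imwrite('pics/w34.png',np.hstack(o))"
```

```text
(no output)
```

View pics/w34.png

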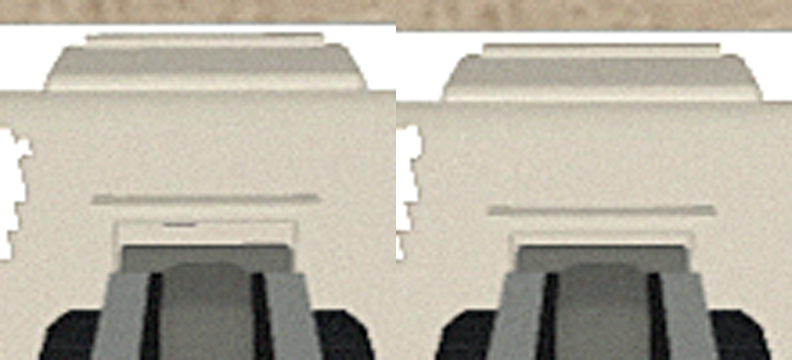

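The gap to the end bar shrank from w3 to w4, and the force jumped to about 6.5 N against travel, as it would at the stop. One small further push will confirm it.

```bash
for i in 1 2; do python3 -m crank '[[0.005,0,0,0,0,0,1],[0.005,0,0,0,0,0,1]]' | egrep 'pos|force'; done
python3 -c "
from h import *
grab('wrist','w5')
for a,b in (('w3','w4'),('w4','w5')):
  A,B=[cv2.cvtColor(load(f)['im'],cv2.COLOR_RGB2GRAY).astype(np.float32) for f in(a,b)]
  # box vs camera (far lid edge region) and plate vs camera
  for r in ((175,222,280,380),(228,245,305,350),(110,165,100,300)):
    s=np.s_[r[0]:r[1],r[2]:r[3]]; print(a,b,r,cv2.phaseCorrelate(A[s],B[s],cv2.createHanningWindow((r[3]-r[2],r[1]-r[0]),cv2.CV_32F)))"
```

```text
eef_pos: [513.3, -84.7, 260.5]
force: [-4.7, -6.7, 3.9]
grip_force: 25.0
eef_pos: [513.4, -84.3, 260.5]
force: [-3.8, -7.7, 3.5]
grip_force: 24.9
w3 w4 (175, 222, 280, 380) ((0.10467437028293602, 2.7485157076397577), 0.6390833028157552)
w3 w4 (228, 245, 305, 350) ((0.4895562510920968, 0.2686135778360441), 1.1360107133417954)
w3 w4 (110, 165, 100, 300) ((-1.0130476150819732, 0.14509309299293704), 0.7896959136327107)
w4 w5 (175, 222, 280, 380) ((0.058460825659487625, 0.017944516877967942), 0.9548808459440867)
w4 w5 (228, 245, 305, 350) ((0.6776927548696854, 0.10833266316257983), 1.1227457646970396)
w4 w5 (110, 165, 100, 300) ((-5.980130314422922, -0.23262340641319668), 0.32215321811040243)
```

The stop is reached: over the last push the box moved with the tool and the slide didn't move relative to the box. I'll release, rise and look at the box again, then at the pump.

```bash
python3 -m crank '[[0,0,0,0,0,0,0.5],[0,0,0,0,0,0,0.5],[0,0,0,0,0,0,0.5],[0,0,-0.4,0,0,0,0.2],[0,0,-0.8,0,0,0,0],[0,0,-1,0,0,0,0],[0,0,-1,0,0,0,0]]' | egrep 'pos|force'
python3 -m crank '[[-0.4,-0.1,-0.5,0,0,0,0],[-0.5,-0.1,-0.5,0,0,0,0],[-0.5,-0.1,-0.5,0,0,0,0],[-0.5,-0.1,-0.5,0,0,0,0]]' | egrep 'pos|rot|force'
python3 -c "
from h import *
grab('wrist','w6')"
python3 -m crank '[[0.5,-0.2,0,0,0,0,0],[1,-0.35,0,0,0,0,0],[1,-0.35,0,0,0,0,0]]' >/dev/null
python3 -m crank '[[0.5,-0.2,0,0,0,0,0],[0.85,-0.27,0,0,0,0,0],[0.85,-0.27,0,0,0,0,0],[0.85,-0.27,0,0,0,0,0]]' | egrep 'time|pos|rot|force'
python3 -c "
from h import *
grab('wrist','w7')
a,b=[cv2.imread(f'pics/{f}.png') for f in('w6','w7')]
cv2.imwrite('pics/w67.png',np.vstack([a[60:360,120:520],b[60:360,120:520]]))"
```

```text
eef_pos: [513.6, -83.1, 362.5]
force: [-0.4, -0.2, -0.5]
grip_force: 0.0
eef_pos: [494.5, -130.4, 408.3]
ee_rot: [-0.001, 0.768, 0.64, -0.0]
force: [-0.1, 1.2, 0.4]
grip_force: 0.0
time_s: 9.0
eef_pos: [466.9, 63.3, 408.8]
ee_rot: [-0.0, 0.767, 0.641, -0.001]
force: [-0.2, -1.5, -0.3]
grip_force: 0.0
```

View pics/w67.png

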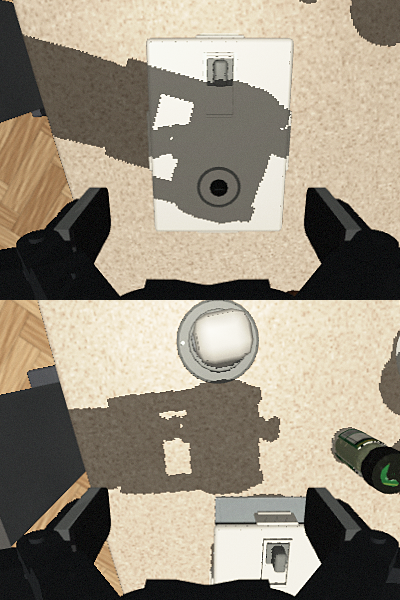

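In w6 (upper) the vent slide is home, the hole is covered and the valve is at about (339,247). In w7 (lower) the pump's handle top is at about (345,98), rotated slightly on its stand. Next I'll measure both.

```bash
cat > m2.py <<'E'
from h import *
import sys
np.set_printoptions(precision=1,suppress=True)
def cloud(f):
    z=load(f); h,w=z['d'].shape; u,v=np.meshgrid(np.arange(w),np.arange(h)); uv=np.c_[u.ravel(),v.ravel()]
    P=depthpt(f,uv).reshape(h,w,3); P[z['d']<=0]=-999; return P
f=sys.argv[1]; P=cloud(f); x0,y0=478,121
near=np.hypot(P[...,0]-x0,P[...,1]-y0)<50
for lo,hi in ((143,155),(130,143),(100,130),(45,52)):
    m=near&(P[...,2]>lo)&(P[...,2]<hi); q=P[m]; 
    if len(q)<10: continue
    r=cv2.minAreaRect(q[:,:2].astype(np.float32)); print(lo,len(q),q.mean(0),r, np.percentile(q[:,2],[5,50,95]))
E
python3 m2.py w7
python3 - <<'E'
import sys; sys.path.insert(0,'.')
from h import *
np.set_printoptions(precision=1,suppress=True)
f='w6';z=load(f);g=cv2.cvtColor(z['im'],cv2.COLOR_RGB2GRAY)
s=g[230:265,320:360];n,l,st,c=cv2.connectedComponentsWithStats((s<30).astype(np.uint8));k=1+np.argmax(st[1:,4]);v=c[k]+[320,230];print(v,st[k]);print(plane(f,[v],83))
s=g[215:280,305:375];m=((s<75)).astype(np.uint8);cs,_=cv2.findContours(m,cv2.RETR_LIST,cv2.CHAIN_APPROX_NONE)
for c in cs:
  if len(c)>60: e=cv2.fitEllipse(c);print(e,len(c),plane(f,[np.array(e[0])+[305,215]],80))
E
```

```text
143 2174 [492.5 135.2 146.6] ((492.38836669921875, 135.13217163085938), (36.13039016723633, 30.641651153564453), 0.45218178629875183) [143.8 146.6 148.9]
130 578 [489.7 134.9 139.5] ((491.8930358886719, 135.19004821777344), (43.18436813354492, 35.869476318359375), 1.5361117124557495) [136.4 139.5 142.7]
45 386 [481.7 126.4  48.1] ((486.34906005859375, 133.47918701171875), (45.366355895996094, 59.15058517456055), 15.687132835388184) [46.7 48.1 49.4]
[338.4 247.3] [ 10  10  18  16 210]
[[ 495.2 -194.5   83. ]]
((33.344276428222656, 31.874101638793945), (36.00607681274414, 39.12297439575195), 86.75589752197266) 105 [[ 495.1 -195.3   80. ]]
((33.31047439575195, 31.537935256958008), (39.275611877441406, 42.240318298339844), 86.01795959472656) 117 [[ 495.1 -194.9   80. ]]
```

Valve centre is (495.1,-194.9). The pump axis is (492.2,135.1) with yaw about 1°, and its 36 mm faces point along ±y. I'll move above it with the tool's y axis along world y.

```bash
python3 -m crank '[[0.35,0.06,0,0,0,0.18,0],[0.6,0.12,0,0,0,0.36,0],[0.75,0.12,0,0,0,0.54,0],[0.75,0.12,0,0,0,0.72,0],[0.75,0.12,0,0,0,0.9,0],[0.75,0.12,0,0,0,1,0],[0.75,0.12,0,0,0,1,0]]' >/dev/null
python3 -m crank '[[0,0,0.1,0,0,0.18,0],[0,0,0.2,0,0,0.36,0],[0,0,0.2,0,0,0.54,0],[0,0,0.2,0,0,0.74,0],[0,0,0.2,0,0,0.74,0],[0,0,0.2,0,0,0.74,0]]' | egrep 'time|pos|rot'
python3 -c "
from h import *
print(status.sense()['joints'])
grab('wrist','w8')"; python3 m2.py w8
```

```text
time_s: 10.35
eef_pos: [492.3, 133.7, 389.5]
ee_rot: [0.0, 1.0, 0.014, -0.0]
[ 3.51700114e-02  2.92680645e-01  1.56557353e+00 -2.43547950e-05
  1.28358246e+00  1.57890216e+00]
143 2026 [493.8 135.5 146.5] ((493.2744445800781, 135.432861328125), (36.471153259277344, 30.673032760620117), 2.5027053356170654) [143.8 146.6 148.8]
130 621 [502.1 135.5 138.9] ((491.7977294921875, 135.29031372070312), (35.66108322143555, 44.033714294433594), 89.88224029541016) [132.7 139.1 142.7]
100 300 [511.8 135.9 116. ] ((507.58819580078125, 135.87539672851562), (12.592216491699219, 36.46852111816406), 1.4079774618148804) [101.4 116.7 128.9]
45 526 [507.6 135.   48.2] ((500.3092041015625, 135.59725952148438), (59.30075454711914, 44.22126770019531), 89.0551986694336) [46.6 48.1 49.8]
```

```bash
python3 -m crank '[[0,-0.017,0.3,0,0,0,0],[0,-0.017,0.6,0,0,0,0],[0,-0.017,0.9,0,0,0,0],[0,-0.017,0.9,0,0,0,0],[0,-0.017,0.9,0,0,0,0]]' 40 | egrep 'pos|force'
python3 -m crank '[[0,0,0.13,0,0,0,0],[0,0,0.26,0,0,0,0],[0,0,0.26,0,0,0,0]]' | egrep 'pos|force'
python3 -m crank '[[0,0,0,0,0,0,1],[0,0,0,0,0,0,1],[0,0,0,0,0,0,1],[0,0,0,0,0,0,1],[0,0,0,0,0,0,1],[0,0,0,0,0,0,1],[0,0,0,0,0,0,1]]' 40
```

```text
eef_pos: [492.4, 135.8, 300.5]
force: [-0.1, 0.6, -0.2]
grip_force: 0.0
eef_pos: [492.3, 135.9, 274.3]
force: [0.2, -0.0, 0.8]
grip_force: 0.0
time_s: 11.9
eef_pos: [492.3, 135.9, 274.5]
ee_rot: [0.0, 1.0, 0.012, 0.001]
force: [-1.4, -1.4, 6.2]
grip_width: 0.417
grip_force: 39.6
```

```bash
python3 -m crank '[[0,0,-0.1,0,0,0,1],[0,0,-0.25,0,0,0,1],[0,0,-0.5,0,0,0,1],[0,0,-0.75,0,0,0,1],[0,0,-1,0,0,0,1],[0,0,-1,0,0,0,1]]' | egrep 'pos|force'
python3 -m crank '[[0,0.3,-0.25,0,0,0,1],[0,0.65,-0.25,0,0,0,1],[0,1,-0.25,0,0,0,1],[0,1,-0.25,0,0,0,1]]' | egrep 'pos|force'
python3 -m crank '[[0,0.3,0,0,0,0,1],[0,0.65,0,0,0,0,1],[0,1,0,0,0,0,1],[0,1,0,0,0,0,1]]' | egrep 'pos|force'
python3 -m crank '[[0,0.3,0,0,0,0,1],[0,0.65,0,0,0,0,1],[0,0.85,0,0,0,0,1],[0,0.85,0,0,0,0,1],[0,0.85,0,0,0,0,1],[0,0.85,0,0,0,0,1]]'
python3 -c "
from h import *
grab('side','s2');grab('top','t2');grab('wrist','w9')
a=cv2.imread('pics/s2.png')[100:260,280:440];b=cv2.imread('pics/w9.png')[:,:]
cv2.imwrite('pics/s2w9.png',np.hstack([cv2.resize(a,(400,400),interpolation=cv2.INTER_CUBIC),b[:,120:520]]))"
```

```text
eef_pos: [492.3, 136.0, 376.8]
force: [1.0, 1.1, -3.5]
grip_force: 40.6
eef_pos: [494.4, 33.0, 397.5]
force: [0.6, 0.5, -3.0]
grip_force: 41.6
eef_pos: [496.7, -66.7, 397.4]
force: [0.5, 0.4, -2.3]
grip_force: 42.2
time_s: 13.9
eef_pos: [498.7, -147.9, 398.3]
ee_rot: [-0.0, 1.0, 0.012, -0.0]
force: [-0.6, 0.2, -1.9]
grip_width: 0.423
grip_force: 42.3
```

View pics/s2w9.png

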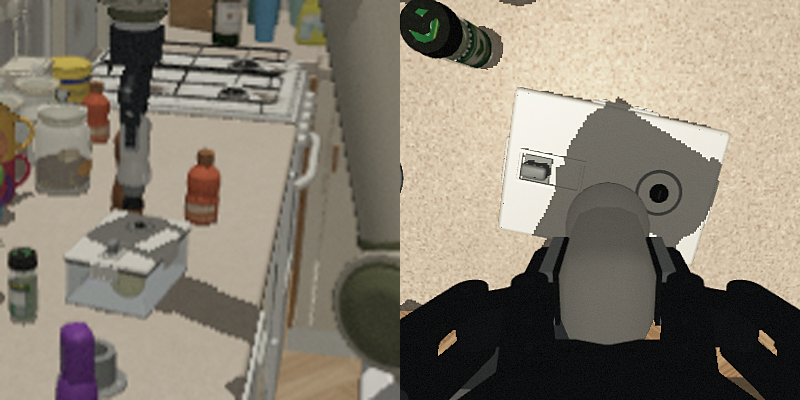

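The pump hangs upright in the gripper. In the wrist view the valve is at about (380,193) and the pump's collar edge at about (325,185). I'll measure the valve again and the pump in hand.

```bash
cat > m3.py <<'E'
from h import *
import sys
from scipy.optimize import least_squares
np.set_printoptions(precision=1,suppress=True)
f=sys.argv[1]; z=load(f); s=status.sense(); t=s['eef_pos']; print(t)
h,w=z['d'].shape; u,v=np.meshgrid(np.arange(w),np.arange(h)); P=depthpt(f,np.c_[u.ravel(),v.ravel()]).reshape(h,w,3); P[z['d']<=0]=-999
g=cv2.cvtColor(z['im'],cv2.COLOR_RGB2GRAY)
x0,y0,x1,y1=[int(a) for a in sys.argv[2:6]]
sub=(g[y0:y1,x0:x1]<30).astype(np.uint8);n,l,st,c=cv2.connectedComponentsWithStats(sub);k=1+np.argmax(st[1:,4]);q=c[k]+[x0,y0];print('valve',q,st[k],plane(f,[q],83))
near=(np.hypot(P[...,0]-t[0],P[...,1]-t[1])<40)&(g>60)
o=t[2]-266.5
for lo,hi in ((22,38),(44,54),(54,64),(80,90),(90,100),(100,110),(110,120)):
    m=near&(P[...,2]-o>lo)&(P[...,2]-o<hi); q=P[m]
    if len(q)<15: print(lo,len(q)); continue
    if lo<70:
        R=25.5 if lo>40 else 17
        r=least_squares(lambda c:np.hypot(q[:,0]-c[0],q[:,1]-c[1])-R,t[:2]-[0,0],loss='soft_l1'); print(lo,len(q),'axis-tcp',r.x-t[:2],np.abs(r.fun).mean())
    else:
        c=np.abs(q[:,1]-t[1])<8; print(lo,len(q),'face x-tcp',np.median(q[c,0])-t[0],'y range',q[:,1].min()-t[1],q[:,1].max()-t[1])
E
python3 m3.py w9 362 178 398 212
```

```text
[ 498.7 -148.2  398.7]
valve [378.5 193. ] [  8   6  18  19 262] [[ 495.5 -194.9   83. ]]
22 0
44 329 axis-tcp [-0.5 -0.1] 0.1999083015649027
54 711 axis-tcp [-1.9 -0.3] 0.7410721726912902
80 365 face x-tcp 20.950840829464084 y range -17.731887224928414 17.417708358005115
90 461 face x-tcp 20.947156374054714 y range -24.249127886526992 24.351770813959263
100 733 face x-tcp 20.925890115040886 y range -31.608812475109715 30.45352822376337
110 911 face x-tcp 20.927120093689325 y range -31.479204615742503 24.23440007411621
```

The pump is vertical and its axis coincides with the tool axis; the valve is at (495.4,-194.9). I'll move over it and stop about 5 mm above contact.

```bash
python3 -m crank '[[-0.044,0.25,0,0,0,0,1],[-0.044,0.468,0,0,0,0,1],[-0.044,0.468,0,0,0,0,1],[-0.044,0.468,0.2,0,0,0,1],[-0.044,0.468,0.4,0,0,0,1],[-0.044,0.468,0.46,0,0,0,1],[-0.044,0.468,0.46,0,0,0,1],[-0.044,0.468,0.46,0,0,0,1],[-0.044,0.468,0.46,0,0,0,1]]'
python3 -c "
from h import *
grab('wrist','w10');grab('side','s3')
F=[]
import subprocess
a=cv2.imread('pics/s3.png')[150:230,300:380];b=cv2.imread('pics/w10.png')
cv2.imwrite('pics/s3w10.png',np.hstack([cv2.resize(a,(400,400),interpolation=cv2.INTER_CUBIC),b[:,120:520]]))"
```

```text
time_s: 14.95
eef_pos: [495.5, -195.8, 353.7]
ee_rot: [0.001, 1.0, 0.012, 0.001]
force: [0.4, 1.0, -2.5]
grip_width: 0.415
grip_force: 42.1
```

View pics/s3w10.png

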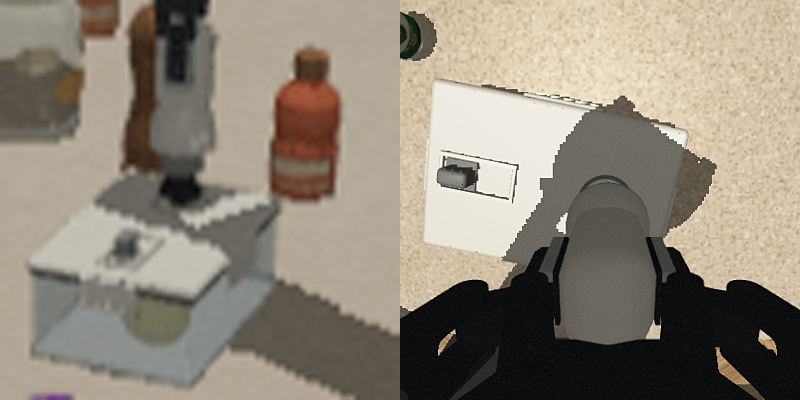

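The cup hangs just above the seat, with the ring arc visible symmetrically past the collar at about (328,180) in the wrist view. The vent is still closed. I'll descend in steps, watching the force.

```bash
r(){ egrep 'pos|force: \[' | tr '\n' ' '; echo; }
for i in 1 2 3; do python3 -m crank '[[0,0,0,0,0,0,1]]'|r; done
python3 -m crank '[[0,-0.003,0.02,0,0,0,1],[0,-0.003,0.03,0,0,0,1],[0,-0.003,0.03,0,0,0,1],[0,-0.003,0.03,0,0,0,1]]'|r
for i in 1 2 3 4 5; do python3 -m crank '[[0,0,0.01,0,0,0,1],[0,0,0.01,0,0,0,1]]'|r; python3 -m crank '[[0,0,0,0,0,0,1]]'|r; done
```

```text
eef_pos: [495.4, -195.9, 353.1] force: [0.4, 0.5, -3.0] 
eef_pos: [495.3, -195.9, 352.9] force: [0.5, -0.6, -2.3] 
eef_pos: [495.3, -195.9, 352.8] force: [-0.3, 0.1, -3.0] 
eef_pos: [495.3, -195.6, 349.6] force: [-0.1, -0.9, -2.1] 
eef_pos: [495.3, -195.6, 348.6] force: [0.1, -0.8, -2.8] 
eef_pos: [495.3, -195.6, 348.7] force: [0.0, 0.0, -2.1] 
eef_pos: [495.3, -195.6, 347.6] force: [0.1, -0.3, -2.5] 
eef_pos: [495.3, -195.6, 347.7] force: [0.5, -0.2, -3.0] 
eef_pos: [495.3, -195.6, 346.8] force: [0.1, -0.1, -1.0] 
eef_pos: [495.3, -195.6, 346.8] force: [-0.2, 0.4, -0.1] 
eef_pos: [495.3, -195.7, 345.7] force: [0.2, 0.4, -1.1] 
eef_pos: [495.4, -195.6, 345.8] force: [-0.3, 0.3, -0.0] 
eef_pos: [495.3, -195.6, 344.7] force: [0.6, -0.4, -0.3] 
eef_pos: [495.4, -195.6, 344.8] force: [-0.1, 1.0, 0.2]
```

```bash
r(){ egrep 'pos|force: \[' | tr '\n' ' '; echo; }
python3 -m crank '[[0,0,0.01,0,0,0,1],[0,0,0.02,0,0,0,1],[0,0,0.03,0,0,0,1],[0,0,0.03,0,0,0,1],[0,0,0.03,0,0,0,1]]'|r
for i in 1 2 3 4 5 6 7 8; do python3 -m crank '[[0,0,0,0,0,0,1]]'|r; done
```

```text
eef_pos: [495.4, -195.6, 341.8] force: [0.7, 0.2, 0.4] 
eef_pos: [495.4, -195.7, 341.8] force: [-0.1, -0.2, 2.0] 
eef_pos: [495.3, -195.6, 341.8] force: [0.9, -0.6, 1.8] 
eef_pos: [495.3, -195.6, 341.7] force: [-0.2, -0.4, 0.8] 
eef_pos: [495.3, -195.6, 341.7] force: [0.0, -0.1, 1.2] 
eef_pos: [495.3, -195.6, 341.7] force: [0.3, -0.2, 1.0] 
eef_pos: [495.3, -195.6, 341.7] force: [-0.0, -0.3, 1.2] 
eef_pos: [495.3, -195.6, 341.7] force: [0.0, -0.2, 1.1] 
eef_pos: [495.4, -195.6, 341.7] force: [0.5, -1.5, 1.5]
```

The push is about 3.8 N above baseline and the cup is in about 5–6 mm, so it's at half travel. Handing in now.

```bash
python3 -c "
from rig import ticket
print(ticket.finish_job())"
```

```text
the job is handed in; nothing more can be done
None
```

The vent slide is home against its end stop, and the pump is held upright over the valve at about 3.8 N, with its cup pushed in about half way (5–6 mm). Pushing the slide home shifted the box about 1 mm, and the pump sits about 0.7 mm off the measured valve centre; the job is handed in.

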